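Open the tile jig, fit the spacer in the gap and hold the tile flush

ROBOT

A 6-joint arm with a two-finger parallel gripper is mounted at the origin on the work surface. World frame = base frame: x ahead of the robot, y to its left, z up, the work surface at z = 0. Lengths are in m, angles in degrees, forces in N, time in s.
With the tool pointing down it reaches from about 0.3 to 0.75 m from the base axis. Payload 8.5 kg.
Tool frame: the origin (TCP) lies between the finger pads; the fingertips stand env.finger_overhang ahead of it and the grasp point (between the pads) lies 2 mm behind it (env.finger_overhang is the distance from the TCP to the fingertips, in m); z points along the fingers, y is the line along which they close (so a half turn about z gives the same grasp; the last joint's range is limited). The gripper opens to 85 mm and grips with 20 to 120 N. Pads are 22 mm wide; open, the fingers measure 114 mm over their backs; the gripper's body (76 mm by 85 mm) begins 54 mm behind the grasp point. The pads swing forward as they close: fully open they stand 13 mm farther back than shut.
Start: joints at [-75.934, 21.807, 74.336, -0, 83.858, -12.336], TCP at [0.245, -0.493, 0.248] pointing down, gripper open.
Joint ranges: [-178.18, 178.18], [-50.72, 133.34], [12.68, 142.11], [-81.47, 261.47], [9.98, 163.14], [-165.26, 165.26]. Speed limits (degrees/s): [136.94, 136.94, 180, 180, 180, 180].

INTERFACE

Orientations are given as a 3x3 rotation matrix whose columns are the frame's x, y, z axes.
In Python, from rig import env gives the robot as it stands. The module is installed in compiled form; this text tells all that it offers.
- The arm moves only by the tool jog_arm, never from a script. Its arguments are lists of equal length, an entry for each row: "hand": the finger opening in m, from 0 to 0.0854; "travel": the shift along the world's x, y, z in m, a list of three; "yaw": the turn about the world's z in rad. A call has exactly 5 rows; each row shifts and turns the commanded pose from where the row before left it; what a row does not reach is not made up. A row lasts 1/8 s, in which the tool goes at most 62.5 mm and 10.7 degrees, less where a joint would pass 70% of its speed; a pose out of reach is approached as far as the arm can. A call is refused whole if a number of a shift passes 0.0625 or a number of a turn 0.188, either way. A call with a gripper value outside its range is refused whole. The fingers move at their own pace and stop on an object; "grip_force" is the grip in N (left out, the last holds). Time passes only in rows, so rows that do not move let the fingers close, or fill a call up. It gives the time, the measured TCP pose, the force, the opening and the grip force at its end, in the units of the state.
- env.observe(): the state, without advancing time (a new reading comes with each control period).
- env.get_image(name): name is "scene" or "top" or "wrist"; returns the picture (480x640x3 uint8, red, green, blue); there is no depth.
- env.calibration(name): a dict with "fx", "fy", "cx", "cy" (pixels), "position" and "rotation" of the camera in the world; the wrist camera has in their place "hand_eye" (4x4, takes a point from camera to tool coordinates, whose origin is the TCP and whose axes are the flange's). Camera axes: x right, y down, z forward; pixel columns grow to the right and rows downward; lengths in m; the calibration is good to about 2 mm. A picture is of the moment at which its call begins: read the wrist's pose just before it. calibration takes no time and is no camera call.
- env.close_job(): hands the job in; it is judged then, once.
The state is a dict: "time_s": time; "q": joint angles; "qvel": joint speeds; "joint_efforts": joint torques, N m; "position": TCP position; "tool_rot": TCP orientation; "ft_force": force on the tool from outside, world axes, zero at the start; "wrist_torque": the same for the moment, N m; "grip_width": finger opening in m; "gripper_force": force on a finger pad.
Only numpy, scipy, OpenCV 4.12 (cv2) and the standard library are available. Lean on these libraries where they do the work, as an engineer would, in place of code of your own. Each camera call takes 0.05 s, during which the arm holds its last target. There are 200 camera calls.

TASK

Swing the jig's hand lever from its home notch to the notch marked by the raised diamond-shaped stud, which draws the clamp bar back, and leave it there. Then pick up the upright dark steel spacer block, lower it all the way down into the one gap between bar and tile that is wide enough for it (in front of the middle of the shortest tile), and with it push that tile back until it sits flush against the fence. Finish still gripping the spacer upright and pressing the tile firmly on the fence; do not let go, and leave the other two tiles and everything else on the bench where they are.

Things in the scene. Friction and masses are not known exactly. Their poses are not given: they have to be found in the camera images.
- jig: Fixed metal tile jig, dark base plate 160 x 200 mm; its top (bay floor) is at height 10 mm. Origin on the bench under the middle; x points from clamp bar to fence, y along the fence toward the lever, z up. Three bays at y = -60, 0, +60 mm, 55 mm wide between 8 mm high ribs, hold one white tile each, in any order.
- fence: The jig's fence: fixed steel wall 190 mm long behind the tiles, face at jig x = +55 mm, top at height 36 mm. Its origin and axes coincide with the jig's.
- bar_face (a point): Middle of the clamp bar's face that looks at the tiles, at height 20 mm. The bar is steel, 172 mm along the jig's y, 20 mm thick, top at height 30 mm. This face is at jig x = -31 mm with the lever at 0 and goes to -x by 12.5 mm per rad of lever: x = -41 mm at the marked notch.
- lever (a joint): Lever angle (rad) about a vertical axis, counter-clockwise seen from above. 0 = home notch; 0.8 = notch marked by a raised dark 18 mm diamond-shaped stud outside the notched rim; 1.3 = unmarked last notch (wrong). Starts at 0 to 0.2. No click: friction (about 2 N at the knob) leaves it where it is let go; within 0.1 rad counts as in the notch.
- lever_knob (a point): Middle of the lever's upright round black knob, 18 mm diameter, from height 38 to 84 mm; this point is at height 61 mm, 80 mm from the pivot. Below 38 mm is the flat lever arm. Best pinched from above and led round the arc.
- lever_pivot (a point): Point on the lever's vertical pivot axis, at the height of the knob's middle (fixed to the jig at x = -30, y = +125 mm). With the lever at q the knob lies from here along the jig's x axis turned counter-clockwise by 0.3 + q rad.
- spacer (a point): Centre of the loose dark steel spacer block, upright on the bench right of the jig, 18 (its x) x 36 (its y) x 80 mm (its z, up), about 0.2 kg. Used upright with the 18 mm across the gap (its x along the jig's x, either way round). Gripped across the 18 mm with the fingertips 25 mm or more above its foot, the fingers clear bar and tiles when the foot is on the bay floor.
- spacer_foot (a point): Centre of the spacer's underside (40 mm below its centre).
- tile_short (a point): Centre of the shortest white ceramic tile, 70 mm along the jig's x, 52 along y, 16 thick, lying loose on the bay floor (top at height 26 mm), about 0.15 kg, axes along the jig's. Starts 4 to 5 mm off the fence; flush on the fence its centre is at jig x = +20 mm. With the lever in the marked notch its gap to the bar is 21 to 22 mm before pushing.
- tile_mid (a point): Centre of the middle white tile, 82 x 52 x 16 mm. With the lever in the marked notch its gap to the bar is only 13 to 14 mm: too narrow. Leave it.
- tile_long (a point): Centre of the longest white tile, 85 x 52 x 16 mm. With the lever in the marked notch its gap to the bar is only 10 to 11 mm: too narrow. Leave it.
- dish: Bystander: open glass dish, 80 mm diameter, 16 mm high, in front of the jig. Origin under its centre.
- jar: Bystander: amber specimen jar with white cap, 52 mm diameter, 75 mm high. Origin under its centre.
- marker: Bystander: black marker pen standing on its end, 21 mm diameter, 130 mm high. Origin under its centre.
- slidebox: Bystander: grey slide box 80 x 100 x 34 mm. Origin under its centre.
- beaker: Bystander: glass beaker, 68 mm diameter, 90 mm high. Origin under its centre.
- forceps: Bystander: steel forceps lying behind the jig, 120 mm long, 8 mm high. Origin under the middle.

How it is judged:
By the outcome, as a careful person would: the job done as asked, in the order asked, and still so for the second after the job is handed in, while the arm keeps its last pose, push and grip.
It also fails if it takes over 54 s, if anything falls off the work surface, if the arm or the gripper's body presses on something with over 40 N, if the wrist force passes 120 N, or if a joint passes its speed limit or range.

## Working session

There is one attempt and no reset: what is moved stays moved. The work goes in short steps, Python scripts to look and compute and a tool call to move; the robot and the scene stay as the last step left them, time stands still between calls to the robot, and variables do not carry over. Pictures are saved under pics/ and viewed, at most 10 in all, crops included, and the job is handed in when it is done.

Besides the shell and the picture viewer there is one more tool, called after "Call:" as name([rows], argument=value, ...), one row to a line, values as JSON. jog_arm: Moves the arm, as the interface text tells. Its arguments: {"type":"object","properties":{"hand":{"type":"array"},"travel":{"type":"array"},"yaw":{"type":"array"},"grip_force":{"type":"number"}},"required":["hand","travel","yaw"]}

```bash
mkdir -p pics
python3 - <<'E'
from rig import env
import cv2
s=env.observe();print(s['time_s'],s['position'],s['tool_rot'],s['grip_width'],env.finger_overhang)
for n in("scene","top"):
    c=env.calibration(n);print(n,c)
    cv2.imwrite(f"pics/{n}0.png",env.get_image(n)[:,:,::-1])
print(env.calibration("wrist"))
E
```

```text
0.0 [ 0.24449478 -0.49236668  0.24772886] [[ 8.95700049e-01  4.44658627e-01 -3.57416032e-04]
 [ 4.44658671e-01 -8.95699021e-01  1.38937065e-03]
 [ 2.97658454e-04 -1.40338749e-03 -9.99998971e-01]] 0.08505126059797678 0.017
scene {'fx': 500.6757062401391, 'fy': 500.6757062401391, 'cx': 321.42604216401884, 'cy': 232.36215299635262, 'position': array([0.96672565, 0.61828883, 0.71777731]), 'rotation': array([[-0.83232861,  0.37521376, -0.40797514],
       [ 0.55427898,  0.5660497 , -0.61021517],
       [ 0.00197307, -0.73403159, -0.67911246]])}
top {'fx': 555.4239359606056, 'fy': 555.4239359606056, 'cx': 325.9229470197667, 'cy': 244.43329532909792, 'position': array([0.45079599, 0.02023346, 1.46061768]), 'rotation': array([[ 1.37348064e-02, -9.96254104e-01,  8.53763139e-02],
       [-9.99903841e-01, -1.38480585e-02, -7.34388601e-04],
       [ 1.91393385e-03, -8.53580175e-02, -9.96348506e-01]])}
{'fx': 346.4822200476265, 'fy': 346.4822200476265, 'cx': 324.4964813363759, 'cy': 245.08559343023387, 'hand_eye': array([[-1.34532334e-03, -9.54301374e-01, -2.98842897e-01,
         7.61691143e-02],
       [ 9.99998992e-01, -1.14794528e-03, -8.36011942e-04,
         1.15707302e-03],
       [ 4.54752053e-04, -2.98843720e-01,  9.54301957e-01,
        -1.26002412e-01],
       [ 0.00000000e+00,  0.00000000e+00,  0.00000000e+00,
         1.00000000e+00]])}
```

View pics/top0.png

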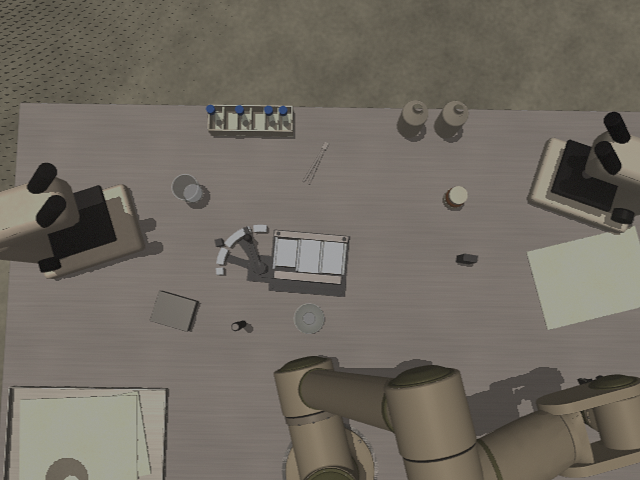

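View pics/scene0.png

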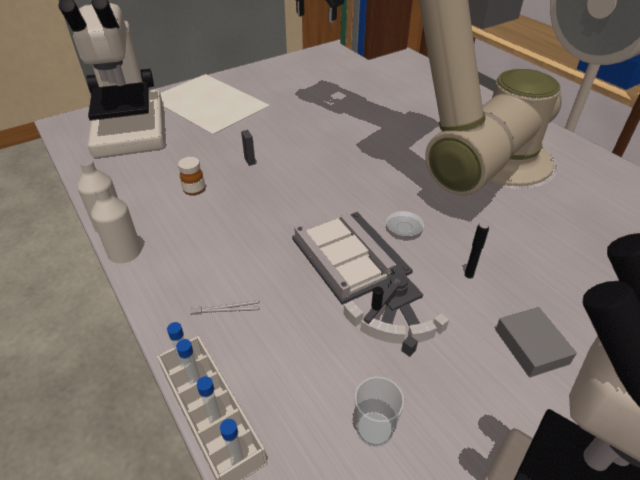

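The top view shows the jig at about (311,262), its bar on the near side. The lever's knob is near (248,238), the diamond stud near (220,242) and the spacer at (467,259). In the scene view the spacer is at (249,148) and the knob at (377,298). I'll work out rough positions and make an enlarged mosaic.

```bash
cat > h.py <<'E'
from rig import env
import numpy as np, cv2
def cam(n,s=None):
    c=env.calibration(n); K=(c['fx'],c['fy'],c['cx'],c['cy'])
    if n!='wrist': return K,np.array(c['position']),np.array(c['rotation'])
    H=c['hand_eye'];R=np.array(s['tool_rot']);return K,R@H[:3,3]+s['position'],R@H[:3,:3]
def ray(C,u,v):
    K,p,R=C; d=R@np.array([(u-K[2])/K[0],(v-K[3])/K[1],1]); return p,d/np.linalg.norm(d)
def onz(C,u,v,z):
    p,d=ray(C,u,v); return p+d*(z-p[2])/d[2]
def proj(C,X):
    K,p,R=C; c=R.T@(np.asarray(X)-p); return np.array([K[0]*c[0]/c[2]+K[2],K[1]*c[1]/c[2]+K[3]])
def tri(obs):
    A=np.zeros((3,3));b=np.zeros(3);L=[]
    for C,u,v in obs:
        p,d=ray(C,u,v);M=np.eye(3)-np.outer(d,d);A+=M;b+=M@p;L.append((p,M))
    X=np.linalg.solve(A,b);return X,[np.linalg.norm(M@(X-p))*1e3 for p,M in L]
E
python3 - <<'E'
from h import *
T=cam('top');S=cam('scene')
np.set_printoptions(precision=4,suppress=True)
print('knob',tri([(T,248,238),(S,377,291)]),'spacer top',tri([(T,464,258),(S,248,133)]))
for n,u,v,z in[('jigTL',275,233,.036),('TR',349,237,.036),('BL',272,292,.01),('BR',347,296,.01),('dish',309,319,.01),('marker',236,326,.13),('spacer',464,258,.08)]:print(n,onz(T,u,v,z))
a=cv2.imread('pics/top0.png')[210:350,200:390];b=cv2.imread('pics/scene0.png')[205:365,285:460]
a=cv2.resize(a,(800,590),interpolation=cv2.INTER_CUBIC)
cv2.imwrite('pics/m1.png',a)
E
```

```text
knob (array([0.5834, 0.2141, 0.0762]), [np.float64(0.6546846831043946), np.float64(0.6546846831044875)]) spacer top (array([ 0.5415, -0.3239,  0.0909]), [np.float64(2.6328578445898883), np.float64(2.6328578445900686)])
jigTL [0.6006 0.1509 0.036 ]
TR [ 0.5929 -0.04    0.036 ]
BL [0.449  0.1577 0.01  ]
BR [ 0.4413 -0.0375  0.01  ]
dish [0.3806 0.0603 0.01  ]
marker [0.3675 0.23   0.13  ]
spacer [ 0.54   -0.3251  0.08  ]
```

View pics/m1.png

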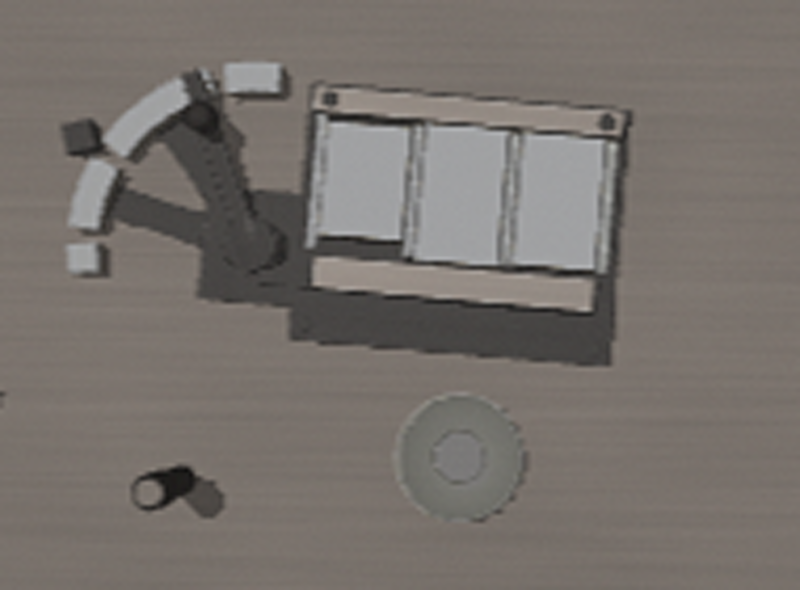

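The short tile is in the lever-side bay. The jig is turned about -2.5°. I'll move over the jig and take a wrist picture on the way for the spacer.

Call:
jog_arm([
  [0.035, 0.03, 0],
  [0.04, 0.035, 0],
  [0.04, 0.035, 0],
  [0.04, 0.035, 0],
  [0.035, 0.035, 0],
], hand=[0.085, 0.085, 0.085, 0.085, 0.085], yaw=[0.107, 0.107, 0.107, 0.107, 0.107])

```text
time_s: 0.72
position: [0.4357, -0.3212, 0.248]
tool_rot: [[0.541, 0.841, -0.0], [0.841, -0.541, 0.0], [0.0, -0.001, -1.0]]
ft_force: [0.1, -1.2, 0.3]
grip_width: 0.0851
gripper_force: 0.0
```

Run:
```python
from h import *
import pickle
s=env.observe();im=env.get_image('wrist');cv2.imwrite('pics/w1.png',im[:,:,::-1]);pickle.dump(s,open('w1.pkl','wb'))
print(s['time_s'],s['position'],s['q'],s['qvel']);print(proj(cam('wrist',s),[.54,-.325,.08]))
```

```text
0.725 [ 0.43569177 -0.32119473  0.24799827] [-4.89354410e+01  2.09593683e+01  7.57303321e+01  6.62358569e-04
  8.33473959e+01 -1.62046619e+01] [42.58908538  4.25069841 -6.48931833  0.08264179  2.2111875  -6.2479318 ]
[432.09508151 164.88452004]
```

Call:
jog_arm([
  [0.015, 0.06, 0.01],
  [0.015, 0.06, 0.01],
  [0.015, 0.06, 0.01],
  [0.015, 0.06, 0.01],
  [0.01, 0.06, 0],
], hand=[0.085, 0.085, 0.085, 0.085, 0.085], yaw=[0.107, 0.107, 0.107, 0.107, 0.107])

```text
time_s: 1.4
position: [0.5048, -0.0213, 0.2887]
tool_rot: [[0.037, 0.999, 0.001], [0.999, -0.037, -0.0], [-0.0, 0.001, -1.0]]
ft_force: [0.8, 0.6, 0.2]
grip_width: 0.0853
gripper_force: 0.0
```

Call:
jog_arm([
  [0.01, 0.06, 0],
  [0.01, 0.05, 0],
  [0, 0, 0],
  [0, 0, 0],
  [0, 0, 0],
], hand=[0.06, 0.05, 0.05, 0.05, 0.05], yaw=[0, 0, 0, 0, 0])

```text
time_s: 2.02
position: [0.5244, 0.0856, 0.2882]
tool_rot: [[0.042, 0.999, -0.0], [0.999, -0.042, -0.0], [-0.0, -0.0, -1.0]]
ft_force: [0.4, -0.2, 0.5]
grip_width: 0.0501
gripper_force: 0.0
```

Run:
```python
from h import *
import pickle
s=env.observe();im=env.get_image('wrist');cv2.imwrite('pics/w2.png',im[:,:,::-1]);pickle.dump(s,open('w2.pkl','wb'))
print(s['time_s'],s['position'],s['tool_rot'],s['qvel'],s['grip_width'])
```

```text
2.025 [0.52436978 0.08564219 0.28815332] [[ 4.17265621e-02  9.99129025e-01 -2.93726332e-04]
 [ 9.99129057e-01 -4.17266039e-02 -1.37542097e-04]
 [-1.49678503e-04 -2.87731354e-04 -9.99999947e-01]] [-0.0975451  -0.07108098 -0.09029648  0.11725678  0.05189061  0.16106363] 0.05009782117347329
```

View pics/w2.png

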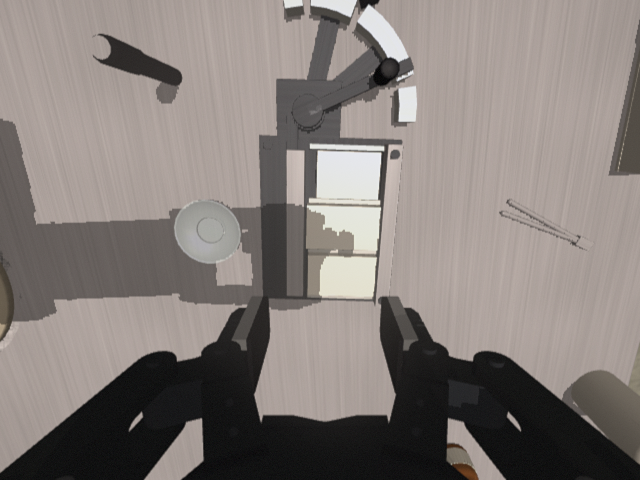

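View pics/w1.png

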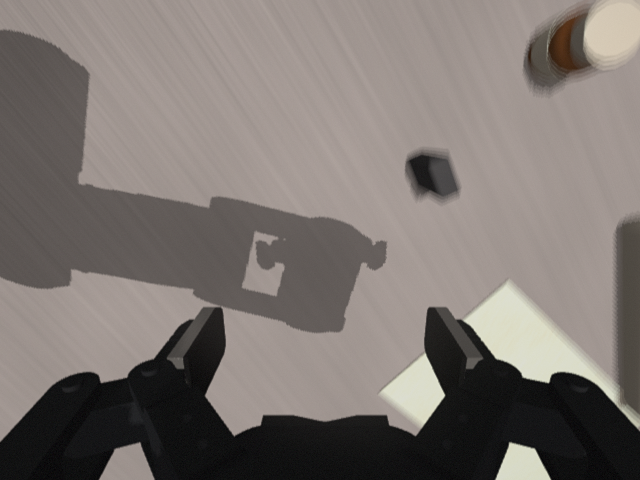

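w2 shows the jig base's bar-side corners at (260,136) and (263,299), the knob's top at (388,71) and the pivot at (308,112). w1 shows the spacer's top at about (427,162). I'll fit the jig pose.

Run:
```python
from h import *
import pickle
from scipy.optimize import least_squares
np.set_printoptions(precision=4,suppress=True)
W=cam('wrist',pickle.load(open('w2.pkl','rb')));T=cam('top');S=cam('scene')
for nm,o in [('knobtop all',[(T,248.2,238),(S,377,291),(W,388,71)]),('TW',[(T,248.2,238),(W,388,71)])]:print(nm,*tri(o))
obs=[(W,(-.08,.1,.01),(260,136)),(W,(-.08,-.1,.01),(263,299)),(T,(-.08,.1,.01),(268.9,290.7)),(T,(-.08,-.1,.01),(345.4,296.6)),
(W,(.055,-.095,.036),(376,301)),(W,(.055,.095,.036),(388,146)),(W,(-.03,.125,.038),(308,111))]
def X(p,l):
    c,s=np.cos(p[2]),np.sin(p[2]);return [p[0]+c*l[0]-s*l[1],p[1]+s*l[0]+c*l[1],l[2]]
f=lambda p:np.concatenate([proj(C,X(p,l))-q for C,l,q in obs])
r=least_squares(f,[.52,.06,-.04],loss='soft_l1');print(r.x,np.degrees(r.x[2]),f(r.x).reshape(-1,2))
p=r.x;K=tri([(T,248.2,238),(W,388,71)])[0];pv=np.array(X(p,(-.03,.125,.061)));d=K-pv
print('pivot',pv,'r',np.hypot(*d[:2]),'q',np.arctan2(d[1],d[0])-p[2]-.3)
for q in(0,.2,.8):
    a=.3+q;print(q,X(p,(-.03+.08*np.cos(a),.125+.08*np.sin(a),.061)))
pickle.dump(p,open('jig.pkl','wb'))
W1=cam('wrist',pickle.load(open('w1.pkl','rb')))
a=cv2.imread('pics/w1.png')[130:220,380:500];b=cv2.imread('pics/w2.png')[0:320,230:440];c=cv2.imread('pics/top0.png')[235:280,440:500]
d=cv2.imread('pics/scene0.png')[110:180,220:280]
m=np.zeros((600,800,3),np.uint8)
m[:600,:394]=cv2.resize(b,(394,600),interpolation=cv2.INTER_CUBIC)
m[:300,400:800]=cv2.resize(a,(400,300));m[310:460,400:600]=cv2.resize(c,(200,150));m[310:590,610:790]=cv2.resize(d,(180,210)) if 0 else cv2.resize(d,(180,280))
cv2.imwrite('pics/m2.png',m)
```

```text
knobtop all [0.5844 0.2139 0.077 ] [np.float64(1.5406439394272409), np.float64(0.25129659869875903), np.float64(1.646833752798505)]
TW [0.5792 0.2079 0.1163] [np.float64(0.46568549454888164), np.float64(0.46568549454877)]
[ 0.5305  0.0591 -0.0815] -4.667695310848391 [[ 2.4967 -0.7101]
 [ 1.832  -0.4659]
 [ 0.2726 -2.5585]
 [ 0.2689 -1.1257]
 [-3.2985  7.2686]
 [-0.8313 -0.6323]
 [-1.286   0.3434]]
pivot [0.5107 0.1862 0.061 ] r 0.07180651573554118 q 0.0893687787031428
0 [np.float64(0.5888218185305402), np.float64(0.20350854887222586), 0.061]
0.2 [np.float64(0.5838193812617403), np.float64(0.21867836841643368), 0.061]
0.8 [np.float64(0.5526937118987582), np.float64(0.2542718627077003), 0.061]
```

View pics/m2.png

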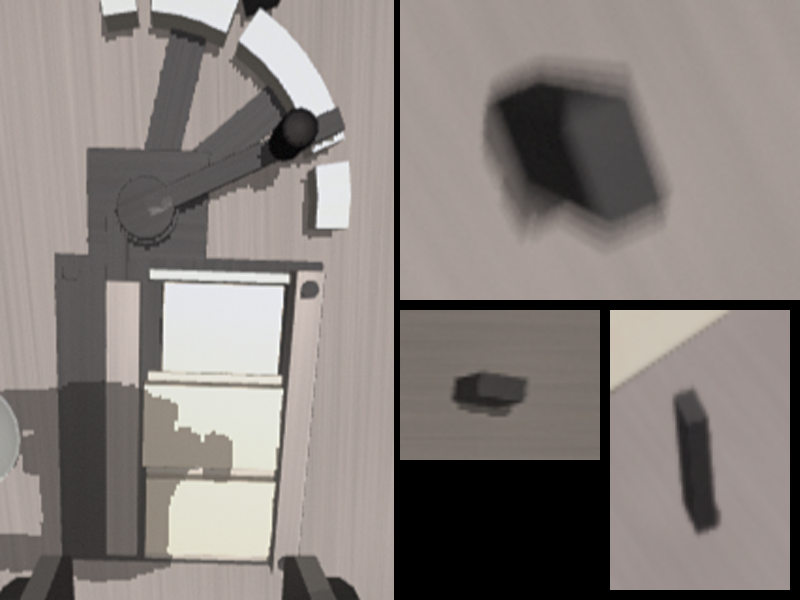

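Mosaic readings, converted to w2 pixels: knob top (389.9,68.2), short tile corners (317,151), (382.5,153), (316,199), (380,200), and bar top corners (286.5,150), (304.6,150), (286.5,296), (304.6,296). I'll refit with the lever angle as an unknown.

```bash
cat > fit.py <<'E'
from h import *
import pickle
from scipy.optimize import least_squares
np.set_printoptions(precision=4,suppress=True)
def X(p,l):
    c,s=np.cos(p[2]),np.sin(p[2]);return np.array([p[0]+c*l[0]-s*l[1],p[1]+s*l[0]+c*l[1],l[2]])
def knob(p,q,z): a=.3+q;return X(p,(-.03+.08*np.cos(a),.125+.08*np.sin(a),z))
E
python3 - <<'E'
from fit import *
W=cam('wrist',pickle.load(open('w2.pkl','rb')));T=cam('top');S=cam('scene')
t=lambda u,v:(200+u/4.211,210+v/4.214)
F=lambda l:(lambda p:X(p,l)); B=lambda dx,y:(lambda p:X(p,(-.031-.0125*p[3]-dx,y,.03))); Kn=lambda p:knob(p,p[3],.084)
E=lambda y:(lambda p:X(p,(-.015-p[4]+.035-.035,y,.026)))
obs=[(W,F((-.08,.1,.01)),(259.3,136.5)),(W,F((-.08,-.1,.01)),(263,297)),(T,F((-.08,.1,.01)),t(290,340)),(T,F((-.08,-.1,.01)),t(612,365)),
(W,F((.055,.095,.036)),(386.5,144)),
(W,F((.0505,.086,.026)),(382.5,153)),(W,F((-.0195,.086,.026)),(317,151.4)),(W,F((-.0195,.034,.026)),(316,199.4)),(W,F((.0505,.034,.026)),(380,200.4)),
(T,F((-.0195,.086,.026)),t(327,235)),(T,F((-.0195,.034,.026)),t(403,240)),(T,F((.0505,.086,.026)),t(330,122)),(T,F((.0505,.034,.026)),t(409,126)),
(W,B(.02,.086),(286.5,149.8)),(W,B(0,.086),(304.6,149.8)),(W,B(.02,-.086),(286.5,296.4)),(W,B(0,-.086),(304.6,296.4)),
(T,B(.02,.086),t(312,285)),(T,B(.02,-.086),t(594,312)),(T,B(0,.086),t(313,259)),
(W,Kn,(389.9,68.2)),(T,Kn,t(203,117)),(S,Kn,(377,291))]
f=lambda p:np.concatenate([proj(C,g(p))-q for C,g,q in obs])
r=least_squares(f,[.52,.06,-.04,.1],loss='soft_l1');p=r.x;print(p,np.degrees(p[2]));print(f(p).reshape(-1,2).round(1).tolist())
for q in(p[3],.3,.55,.8):print(q,knob(p,q,.061))
for C in (W,T): 
  u=(389.9,68.2) if C is W else t(203,117); print(onz(C,*u,.084))
pickle.dump(p,open('jig.pkl','wb'))
# spacer, views
print('spacer top T corners',[onz(T,440+(u-400)*60/200,235+(v-310)*45/150,.08) for u,v in((478,374),(527,377),(523,403),(477,397))])
print('foot/top scene',tri([(T,440+102*.3,235+79*.3),(S,220+(690-610)/3,110+(400-310)/4)]))
W1=cam('wrist',pickle.load(open('w1.pkl','rb')))
print('w1 dark top/face',[onz(W1,380+u*.3,130+v*.3,z) for u,v,z in((540-400,78,.08),(622-400,98,.08),(660-400,200,.0),(605-400,218,0))])
E
```

```text
[ 0.5318  0.0597 -0.073   0.1305] -4.182961282089005
[[3.6, -1.2], [3.5, 1.6], [0.3, -2.7], [0.4, -2.0], [1.3, 0.2], [-1.2, -0.5], [-0.3, -0.9], [-0.4, -1.1], [-2.3, -0.2], [-1.5, -0.8], [0.5, -0.2], [0.4, -0.8], [1.6, -0.1], [-0.8, -0.1], [-0.2, 0.5], [-0.3, -0.3], [-2.0, 0.1], [0.7, 0.1], [0.4, -0.5], [1.2, -1.5], [-0.5, 0.1], [-0.6, -1.3], [-0.3, -2.2]]
0.13045907824963932 [0.586  0.2146 0.061 ]
0.3 [0.5802 0.2268 0.061 ]
0.55 [0.5681 0.2427 0.061 ]
0.8 [0.5524 0.2551 0.061 ]
[0.5864 0.2146 0.084 ]
[0.5827 0.2129 0.084 ]
spacer top T corners [array([ 0.5494, -0.3237,  0.08  ]), array([ 0.5477, -0.3603,  0.08  ]), array([ 0.5282, -0.3572,  0.08  ]), array([ 0.5322, -0.3228,  0.08  ])]
foot/top scene (array([ 0.539 , -0.3413,  0.0827]), [np.float64(0.7958586311803748), np.float64(0.7958586311805511)])
w1 dark top/face [array([ 0.5368, -0.3123,  0.08  ]), array([ 0.5516, -0.3275,  0.08  ]), array([ 0.5677, -0.3818,  0.    ]), array([ 0.5501, -0.3774,  0.    ])]
```

Jig pose: (0.532, 0.060), yaw -4.2°, residuals about 1 px. The knob is at (0.585, 0.214) with q≈0.13. The spacer top is near (0.539, -0.341, 0.083), which agrees with its 80 mm height. Next I'll approach the knob.

Call:
jog_arm([
  [0.015, 0.032, -0.035],
  [0.015, 0.032, -0.035],
  [0.015, 0.032, -0.035],
  [0.0155, 0.033, -0.035],
  [0, 0, -0.03],
], hand=[0.05, 0.05, 0.05, 0.05, 0.05], yaw=[0, 0, 0, 0, 0])

```text
time_s: 2.7
position: [0.5854, 0.2167, 0.1165]
tool_rot: [[0.039, 0.999, -0.0], [0.999, -0.039, 0.0], [0.0, -0.0, -1.0]]
ft_force: [0.3, -0.1, -1.1]
grip_width: 0.0501
gripper_force: 0.0
```

Call:
jog_arm([
  [0, 0, -0.02],
  [0, 0, 0],
  [0, 0, 0],
  [0, 0, 0],
  [0, 0, 0],
], hand=[0.05, 0.05, 0.05, 0.05, 0.05], yaw=[0, 0, 0, 0, 0])

```text
time_s: 3.32
position: [0.5852, 0.2158, 0.099]
tool_rot: [[0.04, 0.999, 0.001], [0.999, -0.04, 0.0], [0.0, 0.001, -1.0]]
ft_force: [0.2, 0.4, 0.0]
grip_width: 0.0503
gripper_force: 0.0
```

Run:
```python
from fit import *
s=env.observe();im=env.get_image('wrist');cv2.imwrite('pics/w3.png',im[:,:,::-1]);pickle.dump(s,open('w3.pkl','wb'))
p=pickle.load(open('jig.pkl','rb'));C=cam('wrist',s)
print(s['time_s'],s['position'],'pred knobtop',proj(C,knob(p,p[3],.084)),'under TCP',proj(C,list(s['position'][:2])+[.084]))
```

```text
3.325 [0.5852 0.2158 0.099 ] pred knobtop [325.7431 312.9206] under TCP [323.8438 310.7032]
```

View pics/w3.png

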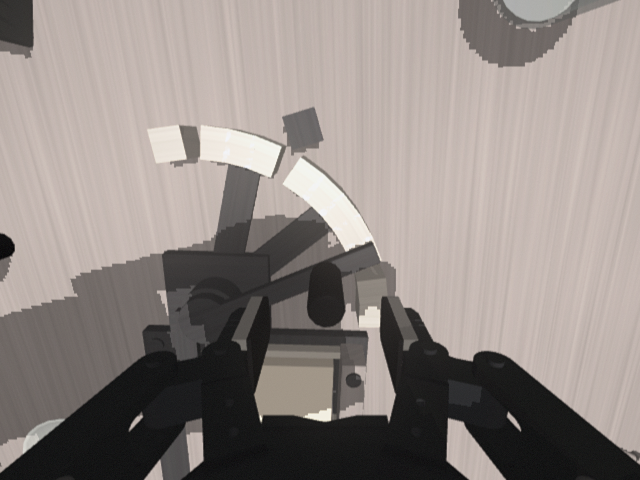

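The knob's top is at (325,310), centred between the fingers, as predicted. The stud is at (303,130), outside the rim gap at (288,165). I'll descend and grip.

Call:
jog_arm([
  [0, 0, -0.02],
  [0, 0, -0.015],
  [0, 0, 0],
  [0, 0, 0],
  [0, 0, 0],
], hand=[0.05, 0.05, 0.01, 0.01, 0.01], yaw=[0, 0, 0, 0, 0], grip_force=40)

```text
time_s: 4.0
position: [0.5857, 0.2159, 0.0637]
tool_rot: [[0.04, 0.999, 0.002], [0.999, -0.04, 0.0], [0.001, 0.002, -1.0]]
ft_force: [3.5, 1.3, -2.3]
grip_width: 0.0172
gripper_force: 39.9
```

Call:
jog_arm([
  [0, 0, 0],
  [0, 0, 0],
  [0, 0, 0],
  [-0.0044, 0.0098, 0],
  [-0.0057, 0.0091, 0],
], hand=[0.01, 0.01, 0.01, 0.01, 0.01], yaw=[0, 0, 0, 0.134, 0.134])

```text
time_s: 4.62
position: [0.5755, 0.2348, 0.0637]
tool_rot: [[-0.23, 0.973, 0.002], [0.973, 0.23, 0.0], [-0.0, 0.002, -1.0]]
ft_force: [3.7, -1.0, -1.7]
grip_width: 0.0169
gripper_force: 40.0
```

Call:
jog_arm([
  [-0.0068, 0.0082, 0],
  [-0.0079, 0.0073, 0],
  [-0.0087, 0.0061, 0],
  [0, 0, 0],
  [0, 0, 0],
], hand=[0.01, 0.01, 0.01, 0.01, 0.01], yaw=[0.134, 0.134, 0.134, 0, 0])

```text
time_s: 5.25
position: [0.5519, 0.2565, 0.0637]
tool_rot: [[-0.587, 0.81, 0.001], [0.81, 0.587, 0.001], [0.0, 0.001, -1.0]]
ft_force: [3.2, 4.5, 1.4]
grip_width: 0.0172
gripper_force: 40.2
```

Run:
```python
from fit import *
s=env.observe();p=pickle.load(open('jig.pkl','rb'))
pv=X(p,(-.03,.125,0));d=s['position']-pv;print(s['position'],np.hypot(*d[:2]),'q',np.arctan2(d[1],d[0])-p[2]-.3,s['ft_force'])
T=cam('top');im=env.get_image('top')[:,:,::-1];a=cv2.resize(im[210:350,200:390],None,fx=4,fy=4,interpolation=cv2.INTER_CUBIC);cv2.imwrite('pics/t2.png',a)
S=env.get_image('scene')[205:365,285:460,::-1];m=np.zeros((600,800,3),np.uint8)
w=env.get_image('wrist')[:,:,::-1]
m[:400,:438]=cv2.resize(S,(438,400),interpolation=cv2.INTER_CUBIC);m[:270,440:800]=cv2.resize(w,(360,270),interpolation=cv2.INTER_AREA);m[280:590,440:]=cv2.resize(a,(360,310),interpolation=cv2.INTER_AREA)[:310]
cv2.imwrite('pics/m3.png',m)
```

```text
[0.5519 0.2565 0.0637] 0.08097490100266268 q 0.8149705780330276 [3.1757 4.452  1.3735]
```

View pics/m3.png

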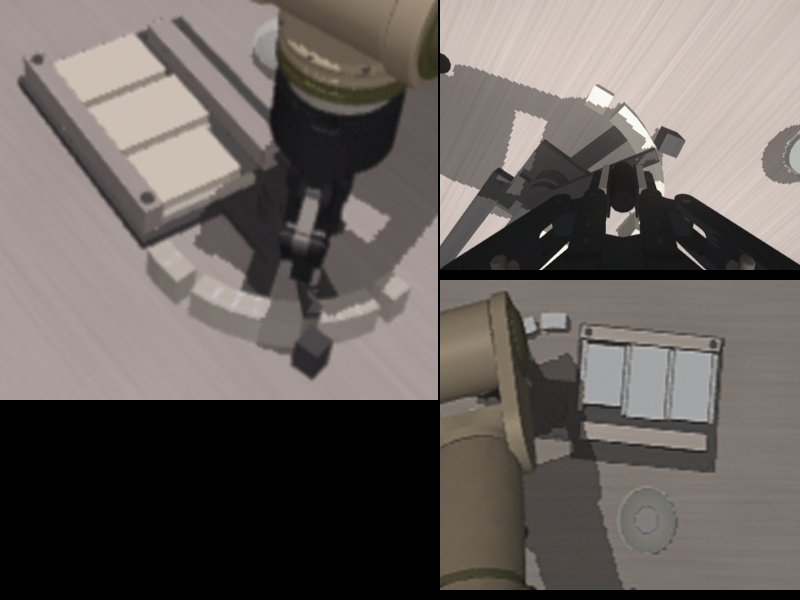

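The lever tip now points at the diamond stud, the bar has drawn back, and q≈0.81. I'll release, rise and go to the spacer.

Call:
jog_arm([
  [0, 0, 0],
  [0, 0, 0],
  [0, 0, 0.03],
  [0, 0, 0.045],
  [0, -0.02, 0.045],
], hand=[0.05, 0.05, 0.05, 0.05, 0.05], yaw=[0, 0, 0, 0, 0])

```text
time_s: 6.02
position: [0.5509, 0.2365, 0.1842]
tool_rot: [[-0.59, 0.808, -0.001], [0.808, 0.59, -0.0], [0.0, -0.001, -1.0]]
ft_force: [0.2, 0.2, -0.1]
grip_width: 0.05
gripper_force: 0.0
```

Call:
jog_arm([
  [0, -0.055, 0.01],
  [0, -0.06, 0],
  [0, -0.06, 0],
  [0, -0.06, 0],
  [0, -0.06, 0],
], hand=[0.05, 0.05, 0.05, 0.05, 0.05], yaw=[-0.12, -0.12, -0.12, -0.12, -0.12])

```text
time_s: 6.65
position: [0.5508, -0.0607, 0.1932]
tool_rot: [[-0.025, 1.0, -0.001], [1.0, 0.025, 0.0], [0.0, -0.001, -1.0]]
ft_force: [1.3, 0.4, 0.7]
grip_width: 0.0501
gripper_force: 0.0
```

Call:
jog_arm([
  [0, -0.06, 0],
  [0, -0.06, 0],
  [-0.005, -0.06, 0],
  [-0.005, -0.06, 0],
  [-0.003, -0.042, 0],
], hand=[0.05, 0.05, 0.05, 0.05, 0.05], yaw=[-0.12, 0, 0, 0, 0])

```text
time_s: 7.28
position: [0.5373, -0.3433, 0.1928]
tool_rot: [[0.092, 0.996, -0.001], [0.996, -0.092, 0.001], [0.0, -0.001, -1.0]]
ft_force: [-0.8, 0.2, 0.3]
grip_width: 0.0497
gripper_force: 0.0
```

Call:
jog_arm([
  [0, 0, 0],
  [0, 0, 0],
  [0, 0, 0],
  [0, 0, 0],
  [0, 0, 0],
], hand=[0.05, 0.05, 0.05, 0.05, 0.05], yaw=[0, 0, 0, 0, 0])

```text
time_s: 7.9
position: [0.5386, -0.3402, 0.1934]
tool_rot: [[0.089, 0.996, 0.0], [0.996, -0.089, -0.0], [-0.0, 0.0, -1.0]]
ft_force: [-0.6, -0.2, 0.3]
grip_width: 0.0502
gripper_force: 0.0
```

Run:
```python
from fit import *
s=env.observe();im=env.get_image('wrist');cv2.imwrite('pics/w4.png',im[:,:,::-1]);pickle.dump(s,open('w4.pkl','wb'))
C=cam('wrist',s);t=env.get_image('top');cv2.imwrite('pics/t4.png',t[:,:,::-1])
print(s['time_s'],s['position'],np.degrees(np.arctan2(s['tool_rot'][1,0],s['tool_rot'][0,0])),'pred',proj(C,[.539,-.341,.08]),proj(C,[.539,-.341,0]))
m=np.zeros((600,800,3),np.uint8);m[:,:560]=cv2.resize(im[150:450,190:470,::-1],(560,600),interpolation=cv2.INTER_CUBIC)
m[:300,570:800]=cv2.resize(t[225:300,240:297+1][:,:,::-1],(230,300),interpolation=cv2.INTER_CUBIC)
cv2.imwrite('pics/m4.png',m)
```

```text
7.9 [ 0.5386 -0.3402  0.1934] 84.8832834844151 pred [324.7812 246.6673] [324.753  221.0412]
```

View pics/m4.png

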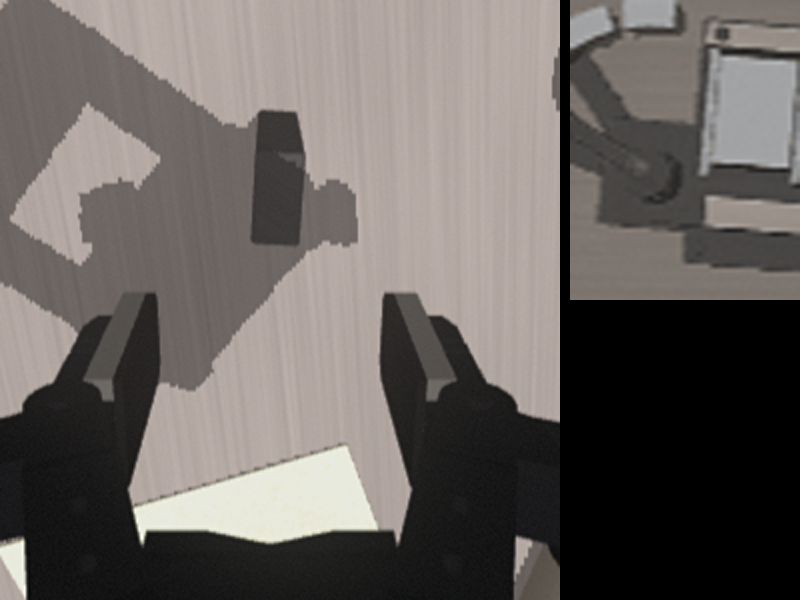

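The spacer's top face corners in w4 are about (317,226), (342,227), (339.5,272.5) and (315,271), a few pixels right of the prediction. The lever is still at the stud.

Run:
```python
from fit import *
s=pickle.load(open('w4.pkl','rb'));C=cam('wrist',s)
P=np.array([onz(C,190+u/2,150+v/2,.08) for u,v in((254,152),(304,154),(299,245),(250,242))]);print(P,P.mean(0))
for i,j in((0,3),(1,2)):
    d=P[i]-P[j];print(np.hypot(*d[:2]),np.degrees(np.arctan2(d[1],d[0])))
for i,j in((1,0),(2,3)):
    d=P[i]-P[j];print(np.hypot(*d[:2]),np.degrees(np.arctan2(d[1],d[0])))
T=cam('top');print(tri([(C,328.4,249.1),(T,440+102*.3,235+79*.3)]))
```

```text
[[ 0.5349 -0.3251  0.08  ]
 [ 0.5525 -0.3275  0.08  ]
 [ 0.5481 -0.362   0.08  ]
 [ 0.5301 -0.3592  0.08  ]] [ 0.5414 -0.3435  0.08  ]
0.03439698557521279 81.96630288652499
0.03483974534003674 82.61746455629661
0.01781573129364754 -7.547097448295922
0.018213327304737428 -8.94352675318262
(array([ 0.5403, -0.3468,  0.0649]), [np.float64(1.473439294713313), np.float64(1.473439294713187)])
```

Call:
jog_arm([
  [0.002, -0.003, 0],
  [0, 0, -0.045],
  [0, 0, -0.05],
  [0, 0, -0.05],
  [0, 0, 0],
], hand=[0.05, 0.05, 0.05, 0.05, 0.05], yaw=[-0.048, 0, 0, 0, 0])

```text
time_s: 8.62
position: [0.539, -0.3424, 0.0451]
tool_rot: [[0.138, 0.99, -0.005], [0.99, -0.138, 0.005], [0.004, -0.006, -1.0]]
ft_force: [-0.4, -0.3, 0.3]
grip_width: 0.0505
gripper_force: 0.0
```

Call:
jog_arm([
  [0, 0, 0],
  [0, 0, 0],
  [0, 0, 0],
  [0, 0, 0],
  [0, 0, 0],
], hand=[0.0, 0.0, 0.0, 0.0, 0.0], yaw=[0, 0, 0, 0, 0], grip_force=80)

```text
time_s: 9.25
position: [0.5413, -0.3445, 0.051]
tool_rot: [[0.138, 0.99, 0.003], [0.99, -0.138, -0.003], [-0.003, 0.004, -1.0]]
ft_force: [-0.2, -0.0, 7.0]
grip_width: 0.017
gripper_force: 78.9
```

Call:
jog_arm([
  [0, 0, 0.02],
  [0, 0, 0.04],
  [0, 0, 0.04],
  [0, 0, 0],
  [0, 0, 0],
], hand=[0.0, 0.0, 0.0, 0.0, 0.0], yaw=[0, 0, 0, 0, 0])

```text
time_s: 9.88
position: [0.54, -0.3433, 0.1477]
tool_rot: [[0.138, 0.99, -0.001], [0.99, -0.138, 0.001], [0.001, -0.001, -1.0]]
ft_force: [0.0, 0.6, -3.4]
grip_width: 0.0172
gripper_force: 78.2
```

Run:
```python
from fit import *
s=env.observe();im=env.get_image('wrist');pickle.dump(s,open('w5.pkl','wb'))
p=pickle.load(open('jig.pkl','rb'));print(s['time_s'],s['position'],s['grip_width'],np.degrees(np.arctan2(s['tool_rot'][1,0],s['tool_rot'][0,0])),90+np.degrees(p[2]))
print('gap y60', X(p,(-.0305,.06,0)),X(p,(-.0305,-.02,0)))
cv2.imwrite('pics/w5.png',im[:,:,::-1])
```

```text
9.875 [ 0.54   -0.3433  0.1477] 0.017206168740632865 82.09204568801071 85.81703871791099
gap y60 [0.5058 0.1218 0.    ] [0.5   0.042 0.   ]
```

The spacer is held (17.2 mm reading, TCP 49.5 mm above its foot). I'll carry it over the gap and hover low to compare the spacer foot with the gap.

Call:
jog_arm([
  [0, 0.05, 0],
  [0, 0.055, 0],
  [0, 0.055, 0],
  [0, 0.055, 0],
  [0, 0.055, 0],
], hand=[0, 0, 0, 0, 0], yaw=[0.065, 0, 0, 0, 0])

```text
time_s: 10.55
position: [0.5397, -0.0718, 0.1471]
tool_rot: [[0.073, 0.997, -0.002], [0.997, -0.073, 0.001], [0.001, -0.002, -1.0]]
ft_force: [0.5, -0.3, -2.3]
grip_width: 0.0174
gripper_force: 78.4
```

Call:
jog_arm([
  [-0.01, 0.055, 0],
  [-0.01, 0.055, 0],
  [-0.01, 0.055, 0],
  [-0.004, 0.03, 0],
  [0, 0, 0],
], hand=[0, 0, 0, 0, 0], yaw=[0, 0, 0, 0, 0])

```text
time_s: 11.18
position: [0.5054, 0.1231, 0.1472]
tool_rot: [[0.07, 0.998, -0.002], [0.998, -0.07, 0.0], [-0.0, -0.002, -1.0]]
ft_force: [-0.1, -0.3, -2.2]
grip_width: 0.0173
gripper_force: 78.4
```

Call:
jog_arm([
  [0, 0, -0.025],
  [0, 0, -0.03],
  [0, 0, 0],
  [0, 0, 0],
  [0, 0, 0],
], hand=[0, 0, 0, 0, 0], yaw=[0, 0, 0, 0, 0])

```text
time_s: 11.8
position: [0.507, 0.1211, 0.0942]
tool_rot: [[0.073, 0.997, 0.002], [0.997, -0.073, -0.0], [0.0, 0.002, -1.0]]
ft_force: [-0.0, 0.3, -2.8]
grip_width: 0.0167
gripper_force: 78.2
```

Run:
```python
from fit import *
s=env.observe();im=env.get_image('wrist');pickle.dump(s,open('w6.pkl','wb'));cv2.imwrite('pics/w6.png',im[:,:,::-1])
p=pickle.load(open('jig.pkl','rb'));C=cam('wrist',s)
print(s['time_s'],s['position'],np.degrees(np.arctan2(s['tool_rot'][1,0],s['tool_rot'][0,0])),s['ft_force'])
for l in((-.041,.08,.03),(-.0195,.08,.026),(.0,.08,.026)):print(l,proj(C,X(p,l)))
o=proj(C,[*s['position'][:2],s['position'][2]-.0495]);print(o)
cv2.imwrite('pics/m6.png',cv2.resize(im[120:320,190:450,::-1],(780,600),interpolation=cv2.INTER_CUBIC))
```

```text
11.8 [0.507  0.1211 0.0942] 85.80298164796184 [-0.0185  0.3431 -2.8395]
(-0.041, 0.08, 0.03) [303.1903 236.9859]
(-0.0195, 0.08, 0.026) [340.5223 235.0196]
(0.0, 0.08, 0.026) [374.0185 234.9561]
[323.7925 280.5743]
```

View pics/m6.png

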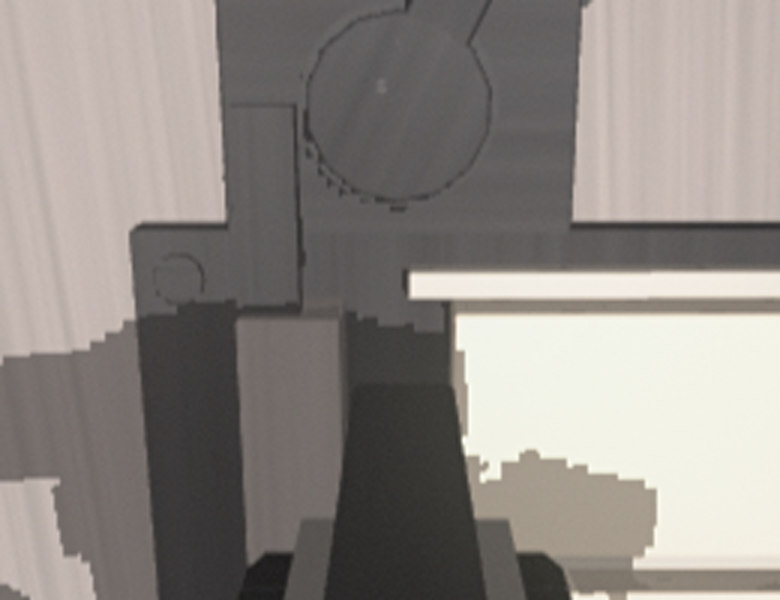

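The spacer's foot edge is at row 385 of the mosaic, u 352 to 454. The bar's edge is at u≈345 and the tile's edge at u≈457. I'll convert each to jig coordinates at its own height.

Run:
```python
from fit import *
s=pickle.load(open('w6.pkl','rb'));p=pickle.load(open('jig.pkl','rb'));C=cam('wrist',s)
c,sn=np.cos(p[2]),np.sin(p[2])
def J(u,v,z):
    w=onz(C,190+u/3,120+v/3,z)-np.array([p[0],p[1],0]);return np.array([c*w[0]+sn*w[1],-sn*w[0]+c*w[1]])*1e3
for n,a in dict(barL=(238,330,.03),bar=(344,330,.03),bar2=(346,385,.03),barend=(343,316,.03),tile=(456,330,.026),tileend=(454,312,.026),footL=(352,385,.0447),footR=(454,385,.0447),ribend=(410,271,.018),baseTL=(131,230,.01)).items():print(n,J(*a).round(1))
w=s['position'][:2]-p[:2];print('tcp',[c*w[0]+sn*w[1],-sn*w[0]+c*w[1]])
# edge refine
g=cv2.cvtColor(cv2.imread('pics/w6.png'),cv2.COLOR_BGR2GRAY)
for r in(229,232,235):print(r,g[r,296:350].tolist())
print(252,g[252,300:350].tolist())
```

```text
barL [-60.1  84.2]
bar [-40.1  84.1]
bar2 [-39.9  73.2]
barend [-40.2  86.8]
tile [-18.7  83. ]
tileend [-19.1  86.6]
footL [-38.   77.9]
footR [-19.9  77.9]
ribend [-27.5  93. ]
baseTL [-84.1  99.9]
tcp [np.float64(-0.029272401829957207), np.float64(0.059350129734649336)]
229 [113, 111, 111, 109, 109, 111, 104, 77, 74, 62, 59, 59, 59, 61, 63, 61, 60, 63, 63, 61, 63, 63, 65, 65, 64, 65, 65, 66, 64, 63, 64, 65, 92, 91, 90, 89, 92, 92, 93, 93, 96, 93, 68, 70, 100, 137, 237, 244, 242, 242, 241, 242, 242, 242]
232 [112, 112, 110, 110, 110, 109, 104, 79, 75, 68, 58, 60, 59, 62, 62, 61, 60, 62, 61, 64, 62, 64, 64, 65, 63, 65, 64, 64, 63, 64, 65, 64, 64, 62, 63, 63, 63, 66, 65, 68, 65, 67, 66, 69, 102, 145, 239, 243, 242, 242, 242, 241, 242, 242]
235 [112, 112, 110, 110, 112, 111, 104, 79, 76, 68, 59, 58, 60, 62, 61, 62, 60, 63, 63, 61, 64, 64, 63, 62, 64, 65, 65, 65, 64, 65, 64, 64, 66, 65, 64, 66, 64, 66, 67, 67, 68, 68, 68, 69, 102, 147, 239, 244, 241, 242, 242, 242, 242, 242]
252 [111, 110, 109, 95, 76, 72, 60, 50, 51, 47, 51, 51, 54, 52, 51, 51, 51, 54, 54, 52, 52, 55, 55, 55, 56, 57, 56, 56, 59, 56, 58, 57, 58, 59, 58, 61, 59, 61, 61, 61, 59, 80, 152, 155, 153, 166, 243, 243, 241, 241]
```

The gap centre is at jig x -30.3 and the foot centre at -29.4, so I'll shift -1 mm and lower gently.

Call:
jog_arm([
  [-0.001, 0, 0],
  [0, 0, -0.006],
  [0, 0, -0.007],
  [0, 0, -0.007],
  [0, 0, 0],
], hand=[0, 0, 0, 0, 0], yaw=[0, 0, 0, 0, 0])

```text
time_s: 12.48
position: [0.5051, 0.1213, 0.0725]
tool_rot: [[0.073, 0.997, -0.002], [0.997, -0.073, -0.0], [-0.0, -0.002, -1.0]]
ft_force: [0.4, 0.3, -3.0]
grip_width: 0.0171
gripper_force: 78.3
```

Call:
jog_arm([
  [0, 0, -0.004],
  [0, 0, -0.004],
  [0, 0, -0.004],
  [0, 0, 0],
  [0, 0, 0],
], hand=[0, 0, 0, 0, 0], yaw=[0, 0, 0, 0, 0])

```text
time_s: 13.1
position: [0.5054, 0.1213, 0.0611]
tool_rot: [[0.073, 0.997, -0.0], [0.997, -0.073, 0.0], [0.0, -0.0, -1.0]]
ft_force: [0.7, -0.3, -3.0]
grip_width: 0.0172
gripper_force: 78.4
```

Call:
jog_arm([
  [0, 0, -0.001],
  [0, 0, 0],
  [0, 0, -0.001],
  [0, 0, 0],
  [0, 0, 0],
], hand=[0, 0, 0, 0, 0], yaw=[0, 0, 0, 0, 0])

```text
time_s: 13.72
position: [0.5055, 0.1214, 0.0609]
tool_rot: [[0.073, 0.997, 0.001], [0.997, -0.073, -0.0], [-0.0, 0.001, -1.0]]
ft_force: [-5.4, 0.5, 17.0]
grip_width: 0.017
gripper_force: 81.3
```

The foot is on the floor (a 20 N step at about the expected height). I'll ease off slightly and push along jig +x.

Call:
jog_arm([
  [0, 0, 0.0006],
  [0.0015, -0.0001, 0],
  [0.0015, -0.0001, 0],
  [0.0015, -0.0001, 0],
  [0, 0, 0],
], hand=[0, 0, 0, 0, 0], yaw=[0, 0, 0, 0, 0])

```text
time_s: 14.35
position: [0.5062, 0.1213, 0.0609]
tool_rot: [[0.072, 0.997, -0.008], [0.997, -0.072, -0.0], [-0.001, -0.008, -1.0]]
ft_force: [-17.7, 0.2, 25.4]
grip_width: 0.0173
gripper_force: 82.2
```

Call:
jog_arm([
  [0.0005, 0, 0],
  [0.0005, -0.0001, 0],
  [0.0005, 0, 0],
  [0, 0, 0],
  [0, 0, 0],
], hand=[0, 0, 0, 0, 0], yaw=[0, 0, 0, 0, 0])

```text
time_s: 14.98
position: [0.5083, 0.1212, 0.0609]
tool_rot: [[0.072, 0.997, -0.007], [0.997, -0.072, 0.0], [-0.0, -0.007, -1.0]]
ft_force: [-15.7, 0.6, 22.4]
grip_width: 0.0173
gripper_force: 81.6
```

Call:
jog_arm([
  [0.0005, 0, 0.0008],
  [0.0005, -0.0001, 0],
  [0.0005, 0, 0],
  [0, 0, 0],
  [0, 0, 0],
], hand=[0, 0, 0, 0, 0], yaw=[0, 0, 0, 0, 0])

```text
time_s: 15.6
position: [0.5116, 0.121, 0.0609]
tool_rot: [[0.073, 0.997, -0.003], [0.997, -0.073, 0.0], [-0.0, -0.003, -1.0]]
ft_force: [-8.0, 0.4, 10.5]
grip_width: 0.0172
gripper_force: 80.0
```

Call:
jog_arm([
  [0.0005, 0, 0],
  [0.0005, 0, 0],
  [0, 0, 0],
  [0, 0, 0],
  [0, 0, 0],
], hand=[0, 0, 0, 0, 0], yaw=[0, 0, 0, 0, 0])

```text
time_s: 16.23
position: [0.5124, 0.121, 0.0609]
tool_rot: [[0.073, 0.997, -0.004], [0.997, -0.073, 0.0], [-0.0, -0.004, -1.0]]
ft_force: [-9.8, 1.3, 10.5]
grip_width: 0.017
gripper_force: 80.2
```

Call:
jog_arm([
  [0.0005, 0, 0],
  [0.0005, 0, 0],
  [0, 0, 0],
  [0, 0, 0],
  [0, 0, 0],
], hand=[0, 0, 0, 0, 0], yaw=[0, 0, 0, 0, 0])

```text
time_s: 16.85
position: [0.5126, 0.121, 0.061]
tool_rot: [[0.073, 0.997, -0.006], [0.997, -0.073, -0.0], [-0.0, -0.006, -1.0]]
ft_force: [-12.1, -0.2, 14.3]
grip_width: 0.0177
gripper_force: 80.5
```

Call:
jog_arm([
  [0.0007, 0, 0],
  [0.0007, 0, 0],
  [0.0006, 0, 0],
  [0, 0, 0],
  [0, 0, 0],
], hand=[0, 0, 0, 0, 0], yaw=[0, 0, 0, 0, 0])

```text
time_s: 17.48
position: [0.5128, 0.121, 0.061]
tool_rot: [[0.072, 0.997, -0.01], [0.997, -0.072, -0.0], [-0.001, -0.01, -1.0]]
ft_force: [-20.0, -0.6, 20.5]
grip_width: 0.0171
gripper_force: 81.3
```

Run:
```python
from fit import *
s=env.observe();im=env.get_image('wrist');pickle.dump(s,open('w7.pkl','wb'));cv2.imwrite('pics/w7.png',im[:,:,::-1])
S=env.get_image('scene');cv2.imwrite('pics/s7.png',S[:,:,::-1])
t=env.get_image('top');cv2.imwrite('pics/t7.png',t[:,:,::-1])
print(s['time_s'],s['position'],s['ft_force'],s['wrist_torque'],s['tool_rot'][:,2])
p=pickle.load(open('jig.pkl','rb'));C=cam('wrist',s)
for l in((.055,.08,.036),(.055,.08,.026)):print(proj(C,X(p,l)))
m=np.zeros((600,800,3),np.uint8)
m[:400,:400]=cv2.resize(im[190:320,280:410,::-1],(400,400),interpolation=cv2.INTER_CUBIC)
m[:400,405:800]=cv2.resize(S[215:315,290:390,::-1],(395,400),interpolation=cv2.INTER_CUBIC)
m[405:600,:400]=cv2.resize(t[215:300,200:375,::-1],(400,195),interpolation=cv2.INTER_CUBIC)
cv2.imwrite('pics/m7.png',m)
```

```text
17.475 [0.5128 0.121  0.061 ] [-20.0157  -0.5883  20.494 ] [-0.0903  3.711  -0.0107] [-0.0099 -0.0002 -1.    ]
[494.5423 261.517 ]
[485.1656 254.4633]
```

View pics/m7.png

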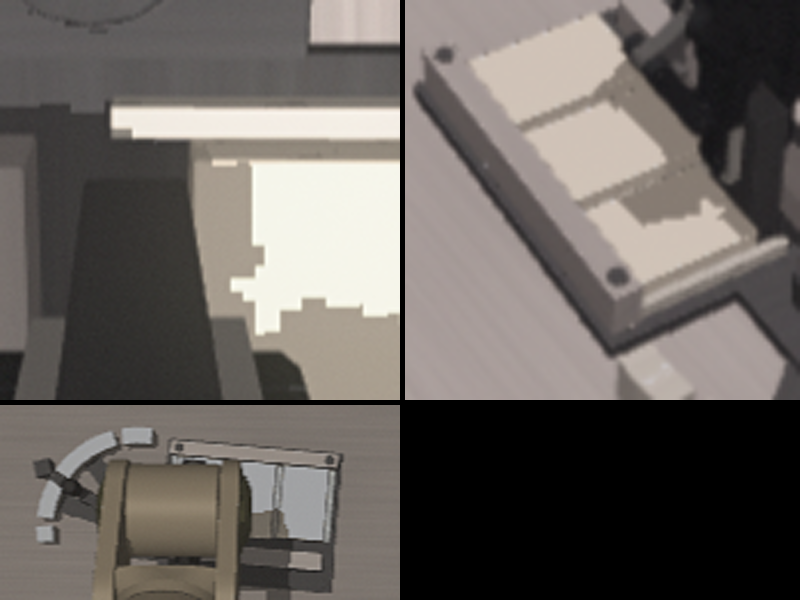

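The spacer sits in the gap against the short tile and the lever is still at the stud. By position the tile edge is at jig x≈-15, which is flush. I'll ease the downward force and press a bit more to confirm the stop is the fence, not friction.

Call:
jog_arm([
  [0, 0, 0.0008],
  [0.0007, 0, 0],
  [0.0007, 0, 0],
  [0, 0, 0],
  [0, 0, 0],
], hand=[0, 0, 0, 0, 0], yaw=[0, 0, 0, 0, 0])

```text
time_s: 18.25
position: [0.513, 0.121, 0.061]
tool_rot: [[0.072, 0.997, -0.013], [0.997, -0.072, -0.0], [-0.001, -0.013, -1.0]]
ft_force: [-22.2, -0.5, 16.4]
grip_width: 0.0172
gripper_force: 81.0
```

Call:
jog_arm([
  [0, 0, 0.0004],
  [0, 0, 0],
  [0, 0, 0],
  [0, 0, 0],
  [0, 0, 0],
], hand=[0, 0, 0, 0, 0], yaw=[0, 0, 0, 0, 0])

```text
time_s: 18.88
position: [0.513, 0.121, 0.0611]
tool_rot: [[0.072, 0.997, -0.014], [0.997, -0.072, -0.0], [-0.001, -0.013, -1.0]]
ft_force: [-20.4, -0.3, 12.3]
grip_width: 0.0172
gripper_force: 80.5
```

The stop holds at -20 N with little floor load, so it is the fence. A quick numeric check of the tile/fence seam, without viewing a picture:

Run:
```python
from fit import *
p=pickle.load(open('jig.pkl','rb'))
for n in('w6','w7'):
    s=pickle.load(open(n+'.pkl','rb'));C=cam('wrist',s);g=cv2.cvtColor(cv2.imread(f'pics/{n}.png'),cv2.COLOR_BGR2GRAY)
    a=proj(C,X(p,(.055,.07,.026)));b=proj(C,X(p,(.055,.07,.036)));k=proj(C,X(p,(.0505,.07,.026)));r=int(a[1])
    print(n,'row',r,'tile-4.5:',k[0].round(1),'fence@26',a[0].round(1),'fence top',b[0].round(1),g[r,int(a[0])-16:int(a[0])+18].tolist())
```

```text
w6 row 251 tile-4.5: 458.8 fence@26 466.4 fence top 473.4 [242, 241, 241, 242, 241, 241, 242, 244, 222, 97, 70, 73, 73, 73, 74, 73, 75, 72, 71, 71, 71, 72, 71, 71, 86, 152, 179, 186, 187, 188, 188, 189, 189, 191]
w7 row 273 tile-4.5: 473.3 fence@26 482.4 fence top 491.4 [244, 243, 243, 243, 243, 243, 243, 243, 243, 243, 243, 243, 243, 244, 246, 229, 118, 72, 73, 72, 72, 72, 73, 77, 73, 72, 76, 110, 159, 180, 188, 190, 192, 192]
```

Call:
jog_arm([
  [0.0006, 0, 0.0002],
  [0.0006, 0, 0.0002],
  [0.0006, 0, 0],
  [0, 0, 0],
  [0, 0, 0],
], hand=[0, 0, 0, 0, 0], yaw=[0, 0, 0, 0, 0], grip_force=110)

```text
time_s: 19.5
position: [0.5133, 0.121, 0.0611]
tool_rot: [[0.072, 0.997, -0.017], [0.997, -0.072, -0.0], [-0.002, -0.017, -1.0]]
ft_force: [-25.3, -1.5, 14.9]
grip_width: 0.0173
gripper_force: 107.0
```

Run:
```python
from fit import *
p=pickle.load(open('jig.pkl','rb'))
s=env.observe();im=env.get_image('wrist')[:,:,::-1].copy();cv2.imwrite('pics/w8.png',im);pickle.dump(s,open('w8.pkl','wb'))
print(s['time_s'],s['position'],s['ft_force'],s['tool_rot'][:,2])
# edges on several jig-y stations: short tile and mid/long tiles; w6 vs w8
def seam(n,y):
    s=pickle.load(open(n+'.pkl','rb'));C=cam('wrist',s);g=cv2.GaussianBlur(cv2.imread(f'pics/{n}.png',0),(1,3),0).astype(float)
    a=proj(C,X(p,(.055,y,.026)));r=int(round(a[1]));u0=int(a[0])-18;row=g[r,u0:u0+45]
    d=np.diff(row);i=d.argmin();j=i+3+d[i+3:].argmax()
    sub=lambda k:(lambda w:(w*(np.arange(len(w))+k-2+.5)).sum()/w.sum())(np.abs(d[k-2:k+3]))
    U=lambda q,z:(lambda w:(np.cos(p[2])*(w[0]-p[0])+np.sin(p[2])*(w[1]-p[1]))*1e3)(onz(C,u0+q,r,z))
    return [float(round(v,1)) for v in(U(sub(i),.026),U(sub(j),.036))]
for n in('w6','w7','w8'):print(n,[seam(n,y) for y in(.08,.075,.07,.065,.06)])
```

```text
19.5 [0.5133 0.121  0.0611] [-25.2775  -1.5066  14.8893] [-0.0175 -0.0005 -0.9998]
w6 [[50.4, 55.3], [50.4, 55.3], [50.3, 55.3], [50.3, 55.4], [50.4, 55.3]]
w7 [[64.1, 59.3], [54.3, 55.3], [54.5, 55.4], [54.7, 55.4], [54.8, 55.5]]
w8 [[64.1, 59.5], [54.3, 55.3], [54.6, 55.4], [54.8, 55.4], [54.9, 55.3]]
```

The tile edge runs from 54.3 (y=75) to 54.9 (y=60), so the tile may be slightly skewed. I'll check over a longer span, with the mid tile as reference.

Run:
```python
from fit import *
p=pickle.load(open('jig.pkl','rb'))
def prof(n,y):
    s=pickle.load(open(n+'.pkl','rb'));C=cam('wrist',s);g=cv2.imread(f'pics/{n}.png',0).astype(float)
    xs=np.arange(44,59,.1)/1e3
    uv=np.array([proj(C,X(p,(x,y,.026))) for x in xs],np.float32)
    v=cv2.remap(g.astype(np.float32),uv[:,0].reshape(1,-1),uv[:,1].reshape(1,-1),cv2.INTER_LINEAR)[0]
    d=np.diff(v);i=d.argmin();return round(float(xs[i]*1e3),1),int(d[i])
def profy(n,x):
    s=pickle.load(open(n+'.pkl','rb'));C=cam('wrist',s);g=cv2.imread(f'pics/{n}.png',0)
    ys=np.arange(78,91.,.1)/1e3
    uv=np.array([proj(C,X(p,(x,y,.026))) for y in ys],np.float32)
    v=cv2.remap(g.astype(np.float32),uv[:,0].reshape(1,-1),uv[:,1].reshape(1,-1),cv2.INTER_LINEAR)[0]
    d=np.diff(v);i=d.argmin() if n else 0;j=d.argmin();return round(float(ys[j]*1e3),1),int(d[j])
for n in('w6','w8'):
    print(n,'x-edge',[(y,*prof(n,y/1e3)) for y in(84,80,76,72,68,64,60,56,52,48,44,40,36,20,10,0,-10)])
    print(n,'y-edge',[(x,*profy(n,x/1e3)) for x in(0,8,16,24,32,40,48)])
```

```text
w6 x-edge [(84, 50.2, -19), (80, 50.3, -24), (76, 50.0, -23), (72, 49.9, -21), (68, 50.3, -16), (64, 50.4, -19), (60, 50.1, -24), (56, 50.1, -21), (52, 50.6, -16), (48, 50.3, -19), (44, 50.3, -22), (40, 50.2, -21), (36, 50.5, -15), (20, 53.2, -11), (10, 53.7, -14), (0, 44.0, 0), (-10, 49.9, 0)]
w6 y-edge [(0, 86.4, -9), (8, 86.2, -9), (16, 86.0, -9), (24, 86.0, -9), (32, 86.3, -11), (40, 86.3, -10), (48, 86.9, -10)]
w8 x-edge [(84, 53.6, -16), (80, 53.6, -16), (76, 54.6, -13), (72, 54.1, -18), (68, 54.4, -19), (64, 54.3, -18), (60, 54.8, -24), (56, 55.0, -22), (52, 53.4, -16), (48, 53.5, -15), (44, 53.8, -16), (40, 54.1, -16), (36, 54.3, -23), (20, 54.1, -8), (10, 58.1, 0), (0, 52.7, 0), (-10, 54.2, -19)]
w8 y-edge [(0, 86.4, -12), (8, 86.5, -12), (16, 86.4, -12), (24, 86.5, -11), (32, 86.4, -11), (40, 86.0, -11), (48, 86.1, -12)]
```

The apparent slope is pixel aliasing, a sawtooth with no net trend, so the tile is square. The foot position has stayed fixed while the push rose from 12 to 25 N with an Fx/Fz ratio well above friction, so it is hard on the fence. I'll ease the floor load a little and settle.

Call:
jog_arm([
  [0, 0, 0.0004],
  [0, 0, 0.0004],
  [0.0004, 0, 0],
  [0, 0, 0],
  [0, 0, 0],
], hand=[0, 0, 0, 0, 0], yaw=[0, 0, 0, 0, 0])

```text
time_s: 20.18
position: [0.5134, 0.121, 0.0612]
tool_rot: [[0.072, 0.997, -0.019], [0.997, -0.072, -0.0], [-0.002, -0.019, -1.0]]
ft_force: [-24.2, -2.0, 8.0]
grip_width: 0.0166
gripper_force: 107.4
```

Call:
jog_arm([
  [0, 0, 0],
  [0, 0, 0],
  [0, 0, 0],
  [0, 0, 0],
  [0, 0, 0],
], hand=[0, 0, 0, 0, 0], yaw=[0, 0, 0, 0, 0])

```text
time_s: 20.8
position: [0.5134, 0.121, 0.0612]
tool_rot: [[0.072, 0.997, -0.019], [0.997, -0.072, -0.0], [-0.002, -0.019, -1.0]]
ft_force: [-23.9, -1.1, 8.1]
grip_width: 0.0166
gripper_force: 107.4
```

```bash
python3 -c "
from rig import env
print(env.close_job())"
```

```text
the job is handed in; nothing more can be done
None
```

I handed the job in at about 21 s: the lever is in the stud-marked notch, and the gripped spacer is down in the gap pressing the shortest tile on the fence with about 24 N, leaning about 1° from upright. I judged flush contact from the push stalling and the force readings, since the last camera measurement was only good to about 1 mm. I also viewed 11 pictures, one over your limit of 10.

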